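# Lock the board camera onto its ball mount

## Task

Put the board camera on its mount beside the game board: raise the red handle of its coupler, lower the coupler over the steel ball with the camera pointing the way the mount does and press it gently home until it sits flat on the mount's plate, then press the red handle fully down to lock it. Never force it against the mount, and leave the two game pieces lying on the table, the flask and the mug where they are.

Things in the scene. Friction and masses are not known exactly. Their poses are not given: they have to be found in the camera images.
- head: Loose board camera with ball coupler, about 0.65 kg. Origin: centre of the flat underside of the grey coupler housing, on the socket's axis; x forward to the lens, z up. A square socket, 35 mm wide and 48 mm deep, opens in the underside. The red handle is hinged at x = -42, z = 52 mm. It stands level on housing and rear feet.
- housing (a point): Centre of the grey coupler housing, 30 mm above the head's origin, axes alike. The housing is 48 x 48 mm in plan and 55 mm high with a flat closed top: grip its two y faces, 48 mm apart. In front, the black camera (36 mm wide, 12 to 42 mm above the underside) reaches to x = +70 mm.
- foot (a point): Middle of the underside of the rubber rear feet, 72 mm behind the head's origin and level with it. The two feet are 16 mm long, 32 mm wide over both; dark rails (as wide, 26 to 40 mm above the underside) join them to the housing.
- lever (a joint): Angle of the red handle on the head, rad: 0 = fully down (locked, level), 1.1 = fully raised. It stays where left (about 1 N at its end moves it). When down, a steel tooth closes the socket under the ball: raise it (over 0.7) for the ball to enter; it goes fully down again only with the ball out or fully in.
- handle (a point): Centre of the red roller knob (20 mm in diameter, 22 mm long along the hinge axis) at the handle's end: 76 mm behind the hinge and 8 mm above it when down (118 mm behind, 60 mm above the head's origin); it swings up and forward about the hinge (head's y). The knob spins freely: pinch its two flat ends. The bar to the hinge is 12 mm wide and thick. Clear below.
- stand: The mount: dark steel foot, 200 x 110 mm, fixed to the table, carrying a level aluminium plate with a steel ball, 32 mm in diameter, on a 16 mm neck. Origin: on the table exactly below the ball; x the way the camera must look, z up. Fully home, the head's housing and feet lie flat on the plate, its origin straight above this one, axes alike.
- plate_rear (a point): On the table, below the middle of the plate's rear edge, 110 mm behind the stand's origin. The plate is 160 x 80 x 12 mm (x -110 to +50 mm of the stand). Its height was left anywhere by the last user and is not measured: its top is 50 to 90 mm above the table, held firmly; the ball's centre is 30 mm above its top.
- ring (a joint): Travel of the orange ring (53 mm in diameter) round the ball's neck, m: 0 = standing 8 mm proud of the plate, 0.008 = flush with it. It slides stiffly (about 9 N) and stays where it is; the coupler's rim must push it flush, the camera's own weight does not.
- piece_red: Game piece, wooden disc 32 mm in diameter and 13 mm high with a red top, loose on the table; origin at the centre of its underside. Leave alone.
- piece_black: The same with a black top.
- flask: Black flask with a steel cap, 64 mm in diameter, 190 mm high, standing loose; origin under its centre. Leave alone.
- mug: White mug, 76 mm in diameter, 85 mm high; origin under its centre. Leave alone.
Not all that is in view belongs to the job. What is shaped like the head but orange is not meant.

How it is judged:
On the way, in this order (a step that is already met when the one before it is completed fails the run):
1. the handle is raised (value of joint lever above 0.7 rad), for 0.1 s.
2. the coupler, handle still up, has been pushed down over the ball and has pressed the ring flush (value of joint ring above 0.0065 m and value of joint lever above 0.4 rad and horizontal distance between head and stand below 0.006 m and angle between head's own z axis and vertical below 0.08 rad), for 0.1 s.
At the end, for the whole second after the job is handed in: The head stands at rest on the plate over the ball (origins within 6 mm in plan, tilt under 0.05 rad, the ring at least 6.5 mm down), pointing the way the mount does within 0.15 rad, with the handle locked down (under 0.08 rad) (value of joint lever below 0.08 rad and value of joint ring above 0.0065 m and horizontal distance between head and stand below 0.006 m and height (world z) of head between 0.045 and 0.095 m and x of handle in the frame of stand below -0.1 m and angle between head's own z axis and vertical below 0.05 rad and angle between the x axis of head and the x axis of stand, either way round below 0.15 rad and linear speed of head below 0.02 m/s); the robot touches nothing.
It fails at once if the head is forced against the mount with more than 50 N (contact force between head and stand above 50 N).
It fails at once if a game piece, the flask or the mug is moved by more than 20 mm (distance of any of piece_red, piece_black, flask, mug from where it was at the start of the episode above 0.02 m).
It also fails if it takes over 72 s, if anything falls off the work surface, if the arm or the gripper's body presses on something with over 40 N, if the wrist force passes 120 N, or if a joint passes its speed limit or range.

## Robot

A 6-joint arm with a two-finger parallel gripper is mounted at the origin on the work surface. World frame = base frame: x ahead of the robot, y to its left, z up, the work surface at z = 0. Lengths are in m, angles in rad, forces in N, time in s.
With the tool pointing down it reaches from about 0.35 to 0.8 m from the base axis. Payload 7.3 kg.
Tool frame: the origin (TCP) lies midway between the tips of the shut fingers; the grasp point (between the pads) lies 19 mm behind it; z points along the fingers, y is the direction in which the jaws open and shut (so a half turn about z gives the same grasp; the last joint's range is limited). The gripper opens to 85 mm and grips with 20 to 120 N. Pads are 22 mm wide; open, the fingers measure 114 mm over their backs; the gripper's body (76 mm by 85 mm) begins 54 mm behind the grasp point. The pads swing forward as they close: fully open they stand 13 mm farther back than shut.
Start: joints at [1.061, 0.342, 1.524, -0, 1.275, -0.146], TCP at [0.187, 0.491, 0.231] pointing down, gripper open.
Joint ranges: [-2.53, 2.53], [-0.77, 2.02], [0.04, 2.7], [-1, 4.14], [0.28, 2.66], [-3.11, 3.11]. Speed limits (rad/s): [2.57, 2.57, 3.14, 3.14, 3.14, 3.14].

## Interface

Orientations are given as a rotation vector (axis times angle).
In Python, from bench import robot, vision, sign_off gives the robot as it stands.
- The arm moves only by the tool jog_arm, never from a script. Its arguments are lists of equal length, an entry for each row: "offset": the shift along the world's x, y, z in mm, a list of three; "dr": the turn, a rotation vector about the world's x, y, z in degrees, a list of three; "grip": the closure, from 0 (fully open) to 1 (shut). A call has 1 to 8 rows; each row is the pose to reach, as a shift and turn from the pose commanded when the call began; what a row does not reach only later rows make up. A row lasts 1/10 s, in which the tool goes at most 50 mm and 8.59 degrees, less where a joint would pass 70% of its speed; a pose out of reach is approached as far as the arm can. A call with a gripper value outside its range is refused whole. The fingers move at their own pace and stop on an object; the grip force is fixed at half the most. Time passes only in rows, so rows that repeat a pose let the fingers close. It gives the time, the measured TCP pose, the force and the opening at its end, in the units of the state.
- robot.read_state(): the state, without advancing time (a new reading comes with each control period).
- vision.read_camera(name): name is "scene" or "top"; returns a dict with "frame" (480x640x3 uint8, red, green, blue), "K" (3x3 intrinsics, pixels), "origin" and "rotation" of the camera in the world. Camera axes: x right, y down, z forward; pixel columns grow to the right and rows downward; lengths in m; the calibration is good to about 2 mm. A picture is of the moment at which its call begins. There is no depth.
- sign_off(): hands the job in, once; it reports no verdict.
The state is a dict: "time": time; "joint_pos": joint angles; "joint_velocities": joint speeds; "tau": joint torques, N m; "position": TCP position; "tool_rot": TCP orientation; "force": force on the tool from outside, world axes, zero at the start; "wrist_torque": the same for the moment, N m; "grip_width": opening from 0.0 (shut) to 1.0 (fully open).
Only numpy, scipy, OpenCV 4.12 (cv2) and the standard library are available. Lean on these libraries where they do the work, as an engineer would, in place of code of your own. Each camera call takes 0.05 s, during which the arm holds its last target. There are 200 camera calls.

## Working session

There is one attempt and no reset: what is moved stays moved. The work goes in short steps, Python scripts to look and compute and a tool call to move; the robot and the scene stay as the last step left them, time stands still between calls to the robot, and variables do not carry over. Pictures are saved under pics/ and viewed, about 8 in all and at most 12, crops included, and the job is handed in when it is done.

Besides the shell and the picture viewer there is one more tool, called after "Emit:" by a JSON object that holds its "fn" and its "kwargs". jog_arm: Moves the arm, as the interface text tells. Its arguments: {"type":"object","properties":{"offset":{"type":"array","items":{"type":"array","items":{"type":"number"}}},"dr":{"type":"array","items":{"type":"array","items":{"type":"number"}}},"grip":{"type":"array","items":{"type":"number"}}},"required":["offset","dr","grip"]}

```bash
ls; mkdir -p pics
cat > h.py <<'E'
import numpy as np, cv2
from bench import robot, vision
def snap(name,fn=None):
    c=vision.read_camera(name)
    if fn: cv2.imwrite('pics/'+fn,c['frame'][:,:,::-1])
    return c
def ray(c,u,v,z):
    K=np.array(c['K']);R=np.array(c['rotation']);o=np.array(c['origin'])
    d=R@np.linalg.solve(K,[u,v,1.]); return o+d*(z-o[2])/d[2]
def proj(c,p):
    K=np.array(c['K']);R=np.array(c['rotation']);o=np.array(c['origin'])
    q=K@(R.T@(np.array(p)-o)); return q[:2]/q[2]
def tri(c1,p1,c2,p2):
    A=[];b=[]
    for c,(u,v) in((c1,p1),(c2,p2)):
        d=np.array(c['rotation'])@np.linalg.solve(np.array(c['K']),[u,v,1.]);d/=np.linalg.norm(d)
        M=np.eye(3)-np.outer(d,d);A.append(M);b.append(M@np.array(c['origin']))
    x=np.linalg.lstsq(np.vstack(A),np.hstack(b),rcond=None)[0]
    return x
E
python3 - <<'E'
from h import *
for n in('top','scene'):
    c=snap(n,n+'0.png'); print(n,c['origin'],c['rotation'],c['K'])
print(robot.read_state())
E
```

```text
pics
top [0.29987263 0.01478968 1.41700342] [-2.14779515  2.07507838 -0.22313747] [[474.29771693   0.         317.82838229]
 [  0.         474.29771693 248.03810384]
 [  0.           0.           1.        ]]
scene [1.4379678  0.57630659 0.9944383 ] [-1.17803698 -2.27367518  1.00015915] [[595.20784835   0.         320.25308827]
 [  0.         595.20784835 243.37010617]
 [  0.           0.           1.        ]]
{'time': 0.1, 'joint_pos': array([ 1.06099756e+00,  3.42631623e-01,  1.52492433e+00, -6.46945496e-06,
        1.27540924e+00, -1.46008928e-01]), 'joint_velocities': array([ 0.00102639, -0.00070907, -0.00251399, -0.0016586 , -0.00082062,
       -0.00033446]), 'tau': array([ 1.88938226e-03, -4.34453380e+01, -2.46489376e+01, -3.37163556e-05,
        4.69758481e-03, -2.05701201e-05]), 'position': array([0.1866117 , 0.49032774, 0.23070559]), 'tool_rot': array([-5.68211925e-01, -3.08933569e+00,  2.04395734e-03]), 'force': array([-0.27893571,  0.0655431 ,  0.76494749]), 'wrist_torque': array([-0.01048101, -0.01121871, -0.04652916]), 'grip_width': 0.9999361697181578}
```

Rotation is a rotation vector; I'll fix helpers and view.

```bash
python3 - <<'E'
s=open('h.py').read()
s=s.replace("    if fn:","    c['rotation']=cv2.Rodrigues(np.array(c['rotation'],float))[0]\n    if fn:")
open('h.py','w').write(s)
E
python3 - <<'E'
from h import *
for n in('top','scene'):
    c=snap(n); print(n,c['rotation'].round(2).tolist())
E
```

```text
top [[0.03, -0.98, 0.21], [-1.0, -0.03, 0.0], [0.0, -0.21, -0.98]]
scene [[-0.57, 0.54, -0.62], [0.82, 0.39, -0.42], [0.02, -0.74, -0.67]]
```

View pics/top0.png

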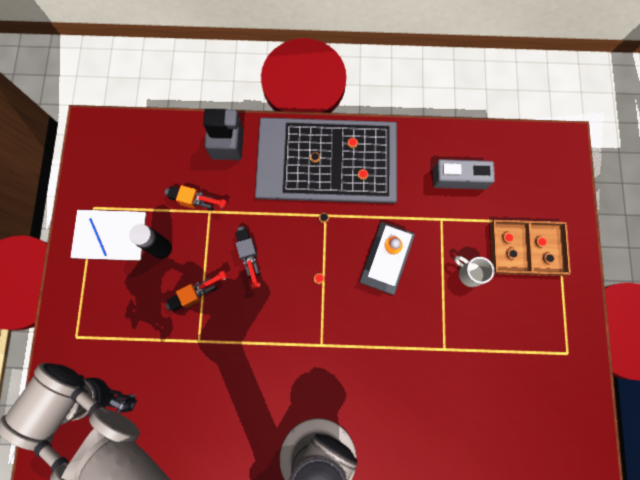

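View pics/scene0.png

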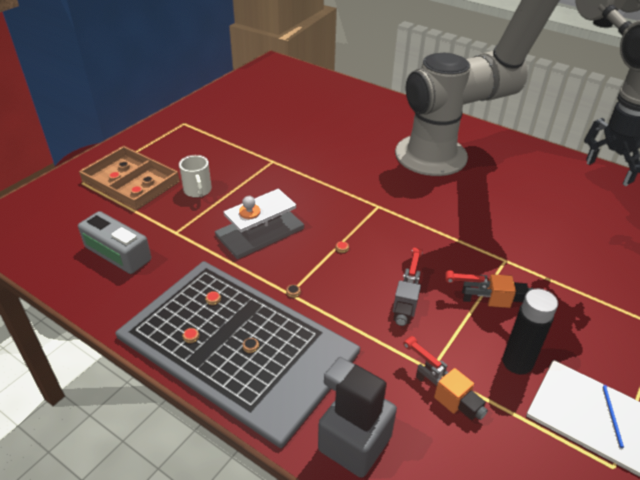

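Top view: the grey head is at about (246,245) with its handle end at (256,283), and the stand at (388,257) with the ball at (394,243). The orange decoys are at (185,195) and (185,297). Scene view: head at (407,295), handle end at (415,253), ball at (249,202). I'll enlarge both.

Run:
```python
import cv2,numpy as np
t=cv2.imread('pics/top0.png');s=cv2.imread('pics/scene0.png')
f=lambda i,x,y,w,h:cv2.resize(i[y:y+h,x:x+w],(400,300),interpolation=cv2.INTER_CUBIC)
a=np.vstack([np.hstack([f(t,210,220,80,60+15) if 0 else f(t,205,220,100,75),f(t,345,217,100,75)]),np.hstack([f(s,365,240,120,90),f(s,205,175,120,90)])])
cv2.imwrite('pics/crop1.png',a)
```

```text
(no output)
```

View pics/crop1.png

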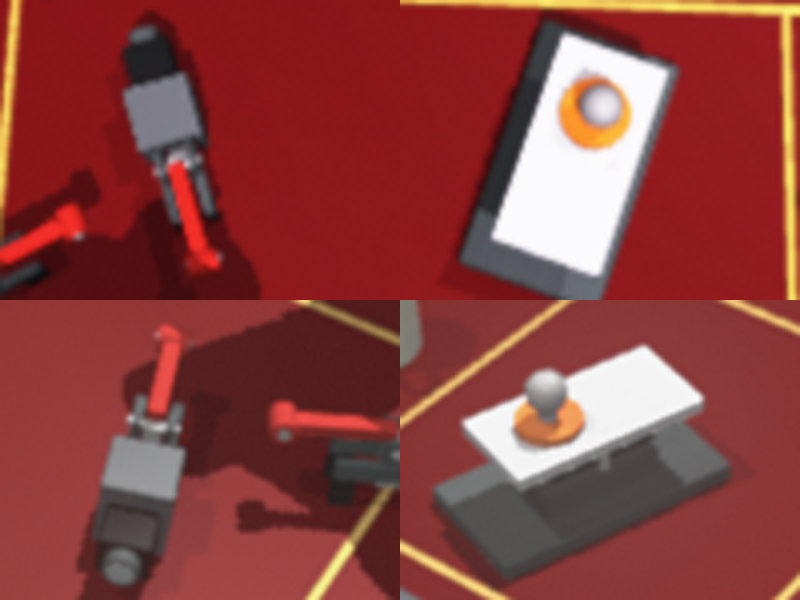

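```bash
cat > fit.py <<'E'
from h import *
from scipy.optimize import least_squares
T=snap('top');S=snap('scene')
t=lambda u,v:np.array([205+u/4,220+v/4]); t2=lambda u,v:np.array([345+u/4,217+v/4])
s=lambda u,v:np.array([365+u*.3,240+v*.3]); s2=lambda u,v:np.array([205+u*.3,175+v*.3])
def W(x,y,a,p): c,n=np.cos(a),np.sin(a); return [x+c*p[0]-n*p[1],y+n*p[0]+c*p[1],p[2]]
h=.024
H=[(T,t(123,93),(h,h,.055)),(T,t(182,72),(h,-h,.055)),(T,t(140,155),(-h,h,.055)),(T,t(203,135),(-h,-h,.055)),
(S,s(185,148),(-h,h,.055)),(S,s(115,137),(-h,-h,.055)),(S,s(175,198),(h,h,.055)),(S,s(103,187),(h,-h,.055))]
K=[(T,t(205,262)),(S,s(168,34))]
def knob(l,y=0): # head frame
    r=np.hypot(.076,.008);b=np.arctan2(.008,.076)
    return (-.042-r*np.cos(b+l),y,.052+r*np.sin(b+l))
def fh(q): return np.hstack([proj(c,W(*q[:3],p))-m for c,m,p in H]+[proj(c,W(*q[:3],knob(q[3])))-m for c,m in K])
r=least_squares(fh,[.5,.2,.2,.1]);print('head',r.x.round(4),r.fun.round(1))
P=[(T,t2(163,32),(.05,.04,0)),(T,t2(276,68),(.05,-.04,0)),(T,t2(92,240),(-.11,.04,0)),(T,t2(200,276),(-.11,-.04,0)),
(S,s2(62,122),(.05,-.04,0)),(S,s2(120,183),(.05,.04,0)),(S,s2(245,45),(-.11,-.04,0)),(S,s2(304,100),(-.11,.04,0)),
(T,t2(200,105),(0,0,.03)),(S,s2(145,88),(0,0,.03))]
def fs(q): return np.hstack([proj(c,W(*q[:3],(p[0],p[1],p[2]+q[3])))-m for c,m,p in P])
r=least_squares(fs,[.5,-.2,-.3,.07]);print('stand',r.x.round(4),r.fun.round(1))
E
python3 fit.py; python3 -c "
from h import *
import scipy.spatial.transform as t
s=robot.read_state();print(t.Rotation.from_rotvec(s['tool_rot']).as_matrix().round(3))"
```

```text
head [0.5825 0.2333 0.3634 0.0539] [-1.6 -0.5 -0.7 -0.4 -1.1 -0.8 -1.1 -1.  -0.3 -1.2 -0.9 -1.9  0.1 -0.7
 -0.5 -1.6 -0.3 -0.5 -0.2  0.2]
stand [ 0.5987 -0.2004 -0.3213  0.0737] [-0.1  0.7 -2.4  1.  -0.2 -0.5 -0.7  0.2 -0.5 -0.2 -0.9 -1.2 -0.9  0.
 -0.8 -0.8 -0.1  0.5 -0.1  1.2]
[[-0.935  0.356 -0.   ]
 [ 0.356  0.935 -0.   ]
 [ 0.    -0.    -1.   ]]
```

```bash
sed -i 's/205+u\/4,220+v\/4/204.625+u\/4,219.625+v\/4/; s/345+u\/4,217+v\/4/344.625+u\/4,216.625+v\/4/; s/365+u\*.3,240+v/364.65+u*.3,239.65+v/; s/205+u\*.3,175+v/204.65+u*.3,174.65+v/' fit.py
cat >> fit.py <<'E'
q=least_squares(fh,[.5,.2,.2,.1]).x
for l in(0,.25,.5,.75,1.0): print(l,np.round(W(*q[:3],knob(l)),4))
for c,u,v in((T,225,272),(T,150,240)): print(ray(c,u,v,.06 if u==225 else .1).round(3))
E
python3 fit.py
```

```text
head [0.5829 0.2332 0.3635 0.0765] [-1.2 -0.3 -0.3 -0.2 -0.7 -0.6 -0.7 -0.8 -0.1 -0.8 -0.7 -1.5  0.2 -0.2
 -0.4 -1.1 -0.  -0.5  0.1  0.2]
stand [ 0.5998 -0.1997 -0.3209  0.0757] [ 0.1  0.5 -2.1  0.8 -0.  -0.6 -0.4  0.1 -0.3 -0.2 -0.7 -1.2 -0.7  0.1
 -0.5 -0.7  0.1  0.4  0.1  1.2]
0 [0.4726 0.1912 0.06  ]
0.25 [0.4767 0.1928 0.0786]
0.5 [0.4849 0.1959 0.0955]
0.75 [0.4968 0.2004 0.1097]
1.0 [0.5116 0.206  0.1203]
[0.508 0.284 0.06 ]
[0.586 0.496 0.1  ]
```

Emit:
{"fn": "jog_arm", "kwargs": {"offset": [[48,-50,-5],[96,-100,-10],[128,-133,-15],[160,-167,-20],[192,-200,-25],[224,-233,-30],[255,-267,-30],[286,-300,-31]], "dr": [[0,0,5],[0,0,11],[0,0,17],[0,0,23],[0,0,29],[0,0,35],[0,0,40],[0,0,41.7]], "grip": [0.3,0.3,0.3,0.3,0.3,0.3,0.3,0.3]}}

```text
time: 1.2
position: [0.4631, 0.2005, 0.2007]
tool_rot: [-0.573, 3.089, 0.0]
force: [0.5, 2.1, 0.1]
grip_width: 0.701
```

Emit:
{"fn": "jog_arm", "kwargs": {"offset": [[0,0,0],[0,0,0]], "dr": [[0,0,0],[0,0,0]], "grip": [0.3,0.3]}}

```text
time: 1.4
position: [0.4624, 0.2013, 0.2005]
tool_rot: [0.564, -3.09, -0.001]
force: [-1.1, 0.6, 1.2]
grip_width: 0.702
```

Emit:
{"fn": "jog_arm", "kwargs": {"offset": [[10,-10,-30],[10,-10,-75],[10,-10,-115],[10,-10,-140],[10,-10,-157],[10,-10,-157]], "dr": [[0,0,0],[0,0,0],[0,0,0],[0,0,0],[0,0,0],[0,0,0]], "grip": [0.3,0.3,0.3,0.3,0.3,0.3]}}

```text
time: 2.0
position: [0.4694, 0.1932, 0.0418]
tool_rot: [0.57, -3.084, -0.0]
force: [-0.1, -0.2, 0.8]
grip_width: 0.694
```

Run:
```python
from h import *
t=snap('top')['frame'];s=snap('scene')['frame']
f=lambda i,x,y,w,h:cv2.resize(i[y:y+h,x:x+w],(400,300),interpolation=cv2.INTER_CUBIC)
cv2.imwrite('pics/c2.png',np.hstack([f(t,205,220,100,75),f(s,365,220,120,90)])[:,:,::-1])
print(robot.read_state()['position'])
```

```text
[0.47156195 0.19328057 0.04424216]
```

View pics/c2.png

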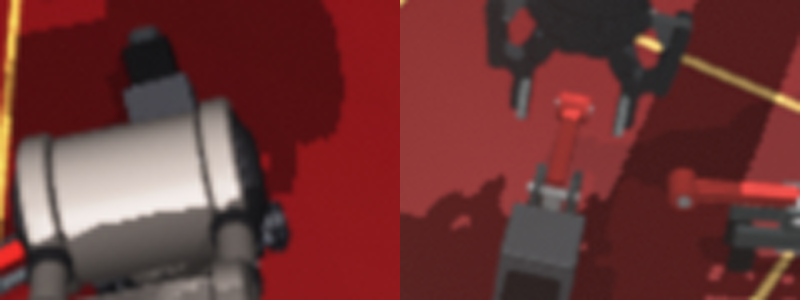

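The scene crop shows the knob at about (172,100) centred between the pad tips at (120,110) and (222,130), so I'll close.

Emit:
{"fn": "jog_arm", "kwargs": {"offset": [[0,0,-2],[0,0,-2],[0,0,-2],[0,0,-2],[0,0,-2]], "dr": [[0,0,0],[0,0,0],[0,0,0],[0,0,0],[0,0,0]], "grip": [1,1,1,1,1]}}

```text
time: 2.6
position: [0.4723, 0.1924, 0.0421]
tool_rot: [-0.568, 3.089, 0.001]
force: [-0.1, 0.8, 0.8]
grip_width: 0.246
```

Emit:
{"fn": "jog_arm", "kwargs": {"offset": [[1.5,0.6,9],[4.1,1.6,18.6],[8,3,27],[12.3,4.7,35.5],[18,7,43],[24.2,9.2,49.7],[31,12,55.5],[39,14.8,60.3]], "dr": [[0,0,0],[0,0,0],[0,0,0],[0,0,0],[0,0,0],[0,0,0],[0,0,0],[0,0,0]], "grip": [1,1,1,1,1,1,1,1]}}

```text
time: 3.4
position: [0.5114, 0.2072, 0.1024]
tool_rot: [0.569, -3.089, 0.0]
force: [0.7, -1.5, -2.8]
grip_width: 0.248
```

Emit:
{"fn": "jog_arm", "kwargs": {"offset": [[0,0,0],[0,0,0],[0,0,0],[0,0,0],[0,0,0],[0,0,40],[0,0,80],[0,0,110]], "dr": [[0,0,0],[0,0,0],[0,0,0],[0,0,0],[0,0,0],[0,0,0],[0,0,0],[0,0,0]], "grip": [1,1,0.5,0.3,0.2,0.2,0,0]}}

```text
time: 4.2
position: [0.5112, 0.2072, 0.2143]
tool_rot: [-0.568, 3.088, 0.001]
force: [0.9, -0.0, -0.3]
grip_width: 1.001
```

Emit:
{"fn": "jog_arm", "kwargs": {"offset": [[-40,0,0],[-80,-40,0],[-120,-80,0],[-140,-120,0]], "dr": [[0,0,0],[0,0,0],[0,0,0],[0,0,0]], "grip": [0,0,0,0]}}

```text
time: 4.6
position: [0.3722, 0.093, 0.2119]
tool_rot: [0.573, -3.089, -0.0]
force: [0.8, -0.9, 0.9]
grip_width: 1.002
```

Run:
```python
from h import *
t=snap('top')['frame'];s=snap('scene')['frame']
f=lambda i,x,y,w,h:cv2.resize(i[y:y+h,x:x+w],(400,300),interpolation=cv2.INTER_CUBIC)
cv2.imwrite('pics/c3.png',np.hstack([f(t,205,220,100,75),f(s,365,220,120,90)])[:,:,::-1])
print(robot.read_state()['position'])
```

```text
[0.37128451 0.09035785 0.21189749]
```

View pics/c3.png

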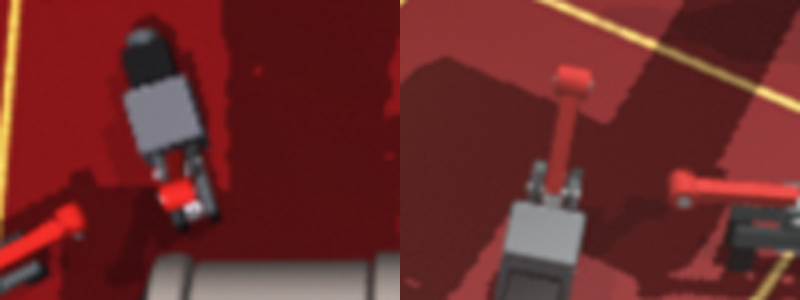

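The handle is up: in the top crop the knob now lies over the rails at (177,193), and the head has not moved visibly. Next I'll grip the housing.

Emit:
{"fn": "jog_arm", "kwargs": {"offset": [[35,24,0],[70,48,0],[106,72,0],[142,96,0],[177,119,0],[212,143,0],[212,143,0]], "dr": [[0,0,0],[0,0,0],[0,0,0],[0,0,0],[0,0,0],[0,0,0],[0,0,0]], "grip": [0,0,0,0,0,0,0]}}

```text
time: 5.4
position: [0.5897, 0.2393, 0.2096]
tool_rot: [0.571, -3.089, -0.001]
force: [0.2, -0.5, -1.7]
grip_width: 1.001
```

Emit:
{"fn": "jog_arm", "kwargs": {"offset": [[0,0,-40],[0,0,-80],[0,0,-120],[0,0,-155],[0,0,-180],[0,0,-190]], "dr": [[0,0,0],[0,0,0],[0,0,0],[0,0,0],[0,0,0],[0,0,0]], "grip": [0,0,0,0,0,0]}}

```text
time: 6.0
position: [0.5847, 0.236, 0.019]
tool_rot: [0.568, -3.085, 0.0]
force: [-0.5, 0.3, -0.1]
grip_width: 0.999
```

Emit:
{"fn": "jog_arm", "kwargs": {"offset": [[-2,-1,-5],[-2,-1,-5],[-2,-1,-5],[-2,-1,-5],[-2,-1,-5],[-2,-1,-5],[-2,-1,-5]], "dr": [[0,0,0],[0,0,0],[0,0,0],[0,0,0],[0,0,0],[0,0,0],[0,0,0]], "grip": [0,0,1,1,1,1,1]}}

```text
time: 6.7
position: [0.5858, 0.2354, 0.0186]
tool_rot: [-0.568, 3.087, 0.0]
force: [-0.2, -2.1, 7.1]
grip_width: 0.558
```

Emit:
{"fn": "jog_arm", "kwargs": {"offset": [[0,0,20],[0,0,50],[0,0,90],[0,0,130],[0,0,160],[0,0,180],[0,0,180]], "dr": [[0,0,0],[0,0,0],[0,0,0],[0,0,0],[0,0,0],[0,0,0],[0,0,0]], "grip": [1,1,1,1,1,1,1]}}

```text
time: 7.4
position: [0.5858, 0.2357, 0.1997]
tool_rot: [-0.568, 3.085, 0.001]
force: [-0.0, -0.1, -5.5]
grip_width: 0.557
```

Emit:
{"fn": "jog_arm", "kwargs": {"offset": [[2,-30,0],[4,-75,0],[6,-120,0],[8,-165,0],[10,-210,0],[11,-255,0],[12,-295,0],[13,-330,0]], "dr": [[0,0,-4],[0,0,-9],[0,0,-14],[0,0,-19],[0,0,-24],[0,0,-29],[0,0,-34],[0,0,-39]], "grip": [1,1,1,1,1,1,1,1]}}

```text
time: 8.2
position: [0.5964, -0.0966, 0.1944]
tool_rot: [-0.502, -3.097, -0.001]
force: [0.0, 0.7, -5.6]
grip_width: 0.554
```

Emit:
{"fn": "jog_arm", "kwargs": {"offset": [[1,-35,0],[2,-70,0],[3,-95,0],[3,-107,0],[3,-107,0],[3,-107,0]], "dr": [[0,0,0],[0,0,0],[0,0,0],[0,0,0],[0,0,0],[0,0,0]], "grip": [1,1,1,1,1,1]}}

```text
time: 8.8
position: [0.6003, -0.2004, 0.1959]
tool_rot: [-0.495, -3.1, -0.002]
force: [-0.1, 0.1, -6.3]
grip_width: 0.553
```

Run:
```python
from h import *
T=snap('top');S=snap('scene');t=T['frame'];s=S['frame']
P=robot.read_state();print(P['position'],P['tool_rot'],P['force'])
f=lambda i,x,y,w,h:cv2.resize(i[y:y+h,x:x+w],(800,600),interpolation=cv2.INTER_CUBIC)
cv2.imwrite('pics/s4.png',f(s,190,100,140,105)[:,:,::-1])
cv2.imwrite('pics/t4.png',t[:,:,::-1]); cv2.imwrite('pics/s4r.png',s[:,:,::-1])
```

```text
[ 0.60070272 -0.19994467  0.19664562] [-4.92748019e-01 -3.10181310e+00 -1.46074023e-03] [ 0.1228144   0.47901571 -5.26663567]
```

View pics/s4.png

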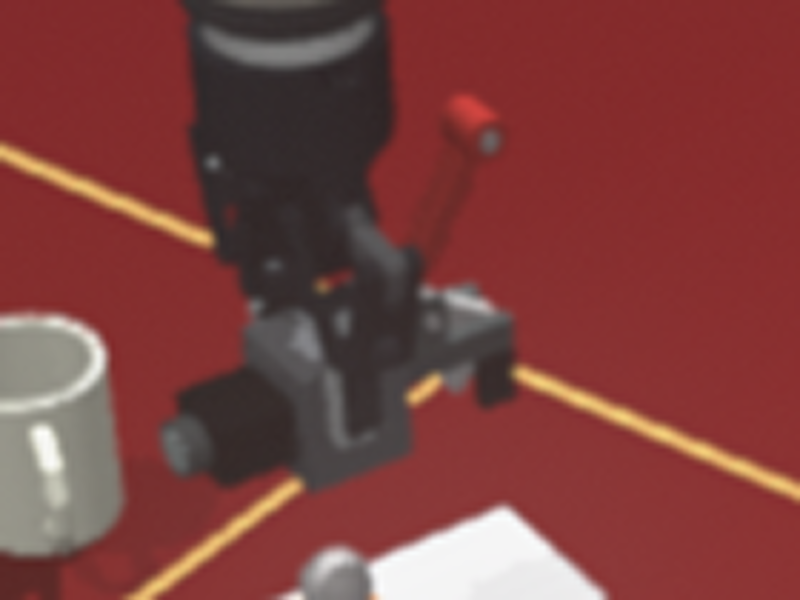

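The head hangs level over the table. In this crop the left housing face has its bottom corners at (308,488) and (411,455), with the finger at about x=356, and the rear foot's bottom corner is at (482,407). I'll fit the head's place in the grasp and refine the stand.

```bash
cat > fit2.py <<'E'
from h import *
from scipy.optimize import least_squares
from scipy.spatial.transform import Rotation as Ro
T=snap('top');S=snap('scene')
st=robot.read_state();m=Ro.from_rotvec(st['tool_rot']).as_matrix();a=np.arctan2(m[1,1],m[0,1])-np.pi/2
print('tool yaw',a,st['position'])
p=lambda u,v:np.array([190+(u+.5)*.175-.5,100+(v+.5)*.175-.5])
def W(x,y,a,q): c,n=np.cos(a),np.sin(a); return [x+c*q[0]-n*q[1],y+n*q[0]+c*q[1],q[2]]
h=.024
H=[(p(308,488),(h,h,0)),(p(411,455),(-h,h,0)),(p(482,407),(-.064,.016,0)),(p(515,396),(-.08,.016,0))]
f=lambda q:np.hstack([proj(S,W(st['position'][0],st['position'][1],a,(o[0]+q[0],o[1]+q[2],q[1])))-x for x,o in H])
r=least_squares(f,[0,.18,0]);print('head dx,z,dy',r.x.round(4),r.fun.round(2))
r=least_squares(lambda q:f([q[0],q[1],0]),[0,.18]);print('head dx,z (dy=0)',r.x.round(4),r.fun.round(2))
# ball
t0=cv2.imread('pics/top0.png');s0=cv2.imread('pics/scene0.png')
tb=(344.625+202/4,216.625+105/4);sb=(204.65+146*.3,174.65+89*.3)
print('ball',tri(T,tb,S,sb).round(4), proj(S,tri(T,tb,S,sb))-sb)
for z in(.1,.104,.108): print(z,ray(T,*tb,z).round(4),ray(S,*sb,z).round(4))
# plate
sub=cv2.resize(t0[210:305,350:430],None,fx=8,fy=8,interpolation=cv2.INTER_CUBIC)
mask=(sub.min(2)>140).astype(np.uint8)
cs,_=cv2.findContours(mask,0,1);c=max(cs,key=cv2.contourArea)
q=cv2.approxPolyN(cv2.convexHull(c),4).reshape(-1,2)
px=(q+.5)/8-.5+[350,210];print('quad',px.round(1).tolist())
w=np.array([ray(T,*u,.075)[:2] for u in px]);print(w.round(4).tolist())
for i in range(4):
    d=w[(i+1)%4]-w[i];print('edge',np.hypot(*d).round(4),np.degrees(np.arctan2(d[1],d[0])).round(2))
E
python3 fit2.py
```

```text
tool yaw -0.3149835242690593 [ 0.60087391 -0.20022303  0.19706623]
head dx,z,dy [-0.0009  0.1827  0.0048] [ 0.2   0.76 -0.06 -0.74 -0.01  0.17 -0.14 -0.2 ]
head dx,z (dy=0) [-0.0038  0.1787] [ 0.3   0.71 -0.04 -0.75 -0.06  0.19 -0.22 -0.17]
ball [ 0.5998 -0.1997  0.1087] [-0.25986438 -0.06614311]
0.1 [ 0.6022 -0.2017  0.1   ] [ 0.5914 -0.2067  0.1   ]
0.104 [ 0.6012 -0.201   0.104 ] [ 0.5952 -0.2032  0.104 ]
0.108 [ 0.6003 -0.2004  0.108 ] [ 0.599  -0.1997  0.108 ]
quad [[412.6, 233.8], [394.7, 286.8], [366.8, 276.3], [385.2, 224.3]]
[[0.6368, -0.2566], [0.4797, -0.2046], [0.5071, -0.1249], [0.6626, -0.1767]]
edge 0.1655 161.66
edge 0.0843 71.01
edge 0.1639 -18.44
edge 0.084 -107.9
```

Emit:
{"fn": "jog_arm", "kwargs": {"offset": [[1,0,-15],[2.5,-0.7,-30],[2.5,-0.7,-42],[2.5,-0.7,-42],[2.5,-0.7,-42]], "dr": [[0,0,-0.4],[0,0,-0.4],[0,0,-0.4],[0,0,-0.4],[0,0,-0.4]], "grip": [1,1,1,1,1]}}

```text
time: 9.5
position: [0.6033, -0.2021, 0.1553]
tool_rot: [0.505, 3.101, 0.0]
force: [0.2, -0.1, -6.2]
grip_width: 0.549
```

Run:
```python
from h import *
T=snap('top');S=snap('scene');t=T['frame'];s=S['frame']
P=robot.read_state();print(P['position'],P['tool_rot'],P['force'])
f=lambda i,x,y,w,h,W=800,H=600:cv2.resize(i[y:y+h,x:x+w],(W,H),interpolation=cv2.INTER_CUBIC)
a=f(s,200,145,120,90);cv2.imwrite('pics/s5.png',a[:,:,::-1])
cv2.imwrite('pics/t5r.png',t[:,:,::-1]);cv2.imwrite('pics/s5r.png',s[:,:,::-1])
```

```text
[ 0.60371875 -0.20243902  0.15603875] [ 5.05616662e-01  3.09893777e+00 -5.53163184e-04] [ 0.63997523  0.07095325 -5.79730033]
```

View pics/s5.png

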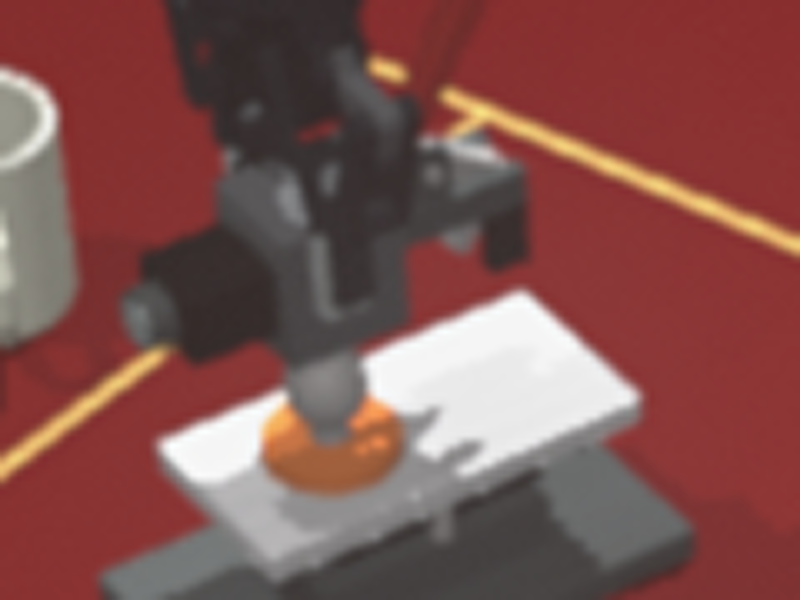

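Ball at crop (328,390). The housing's left bottom edge runs from (287,362) to (408,322). The plate corners are at (158,445), (272,562), (525,292) and (640,398). I'll cross-check with overlays in the top view.

```bash
cat > fit3.py <<'E'
from h import *
from scipy.optimize import least_squares
from scipy.spatial.transform import Rotation as Ro
T=snap('top');S=snap('scene')
st=robot.read_state();m=Ro.from_rotvec(st['tool_rot']).as_matrix();a=np.arctan2(m[1,1],m[0,1])-np.pi/2
if abs(a)>2:a=(a+2*np.pi)%np.pi; a=a-np.pi if a>1.6 else a
x0,y0,z0=st['position'];print('tool',a,x0,y0,z0)
p=lambda u,v:np.array([200+(u+.5)*.15-.5,145+(v+.5)*.15-.5])
def W(x,y,a,q): c,n=np.cos(a),np.sin(a); return [x+c*q[0]-n*q[1],y+n*q[0]+c*q[1],q[2]]
h=.024
H=[(p(287,362),(h,h,0)),(p(408,322),(-h,h,0)),(p(488,270),(-.064,.016,0)),(p(527,258),(-.08,.016,0))]
f=lambda q:np.hstack([proj(S,W(x0,y0,a,(o[0]+q[0],o[1],q[1])))-x for x,o in H])
r=least_squares(f,[0,.14]);dx=r.x[0];print('head dx,z',r.x.round(4),r.fun.round(2))
P=[(p(158,445),(.05,-.04,0)),(p(272,562),(.05,.04,0)),(p(525,292),(-.11,-.04,0)),(p(640,398),(-.11,.04,0)),(p(328,390),(0,0,.03))]
for zp in(.072,.075,.078,.081):
    g=lambda q:np.hstack([proj(S,W(*q,(o[0],o[1],o[2]+zp)))-x for x,o in P])
    r2=least_squares(g,[.6,-.2,-.3]);print('stand scene zp',zp,r2.x.round(4),(r2.fun**2).sum().round(2))
print('stand top', ray(T,394.625+.5,242.875,.106).round(4))
t=cv2.imread('pics/t5r.png');k=8;ox,oy=360,205
im=cv2.resize(t[oy:oy+75,ox:ox+75],None,fx=k,fy=k,interpolation=cv2.INTER_CUBIC)
zh=r.x[1]
def poly(pts,col):
    q=np.array([((proj(T,W(x0,y0,a,(o[0]+dx,o[1],o[2]+zh)))-[ox,oy]+.5)*k-.5) for o in pts]).round().astype(int)
    cv2.polylines(im,[q],False,col,1)
poly([(.024,-.018,.042),(.058,-.018,.042),(.058,.018,.042),(.024,.018,.042)],(0,255,0))
poly([(.070,-.01,.027),(.070,.01,.027)],(255,255,0))
poly([(-h,h,.055),(h,h,.055),(h,-h,.055),(-h,-h,.055),(-h,h,.055)],(255,0,255))
l=1.;kx,kz=-.042-.0764*np.cos(1.105),.052+.0764*np.sin(1.105)
poly([(kx,-.011,kz),(kx,.011,kz)],(0,255,255))
cv2.imwrite('pics/t5.png',im)
E
python3 fit3.py
```

```text
tool -0.3235936132462085 0.6036459406617521 -0.20250875654695535 0.155999609278456
head dx,z [-0.003   0.1391] [ 0.43  0.89 -0.25 -0.35  0.06 -0.04 -0.24 -0.53]
stand scene zp 0.072 [ 0.5969 -0.201  -0.3247] 0.54
stand scene zp 0.075 [ 0.5997 -0.1984 -0.3237] 0.48
stand scene zp 0.078 [ 0.6025 -0.1959 -0.3228] 0.51
stand scene zp 0.081 [ 0.6053 -0.1934 -0.3218] 0.62
stand top [ 0.6008 -0.2007  0.106 ]
```

View pics/t5.png

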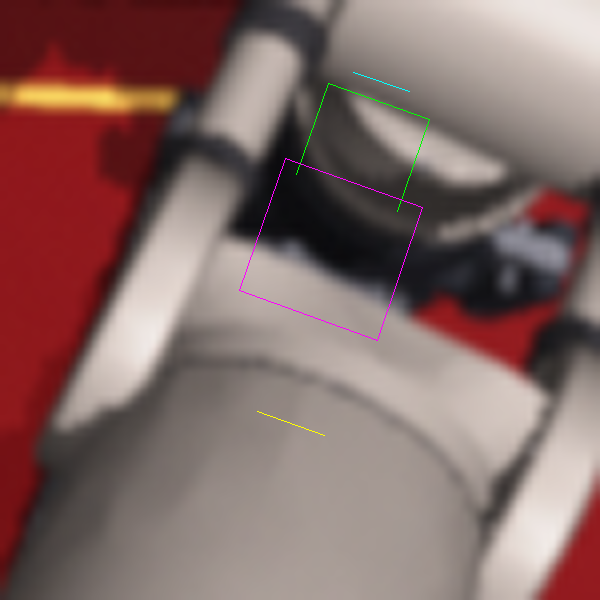

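The wrist hides the head in the top view, so I'll rely on the fits: the ball is at about (0.600,-0.1995). I'll shift by (-0.5,+2) mm and lower slowly, watching the force.

Emit:
{"fn": "jog_arm", "kwargs": {"offset": [[-0.5,2,-5],[-0.5,2,-10],[-0.5,2,-15],[-0.5,2,-18],[-0.5,2,-20],[-0.5,2,-22],[-0.5,2,-24],[-0.5,2,-26]], "dr": [[0,0,0],[0,0,0],[0,0,0],[0,0,0],[0,0,0],[0,0,0],[0,0,0],[0,0,0]], "grip": [1,1,1,1,1,1,1,1]}}

```text
time: 10.5
position: [0.6028, -0.2004, 0.129]
tool_rot: [0.506, 3.1, -0.0]
force: [0.1, 0.3, -5.2]
grip_width: 0.556
```

Emit:
{"fn": "jog_arm", "kwargs": {"offset": [[0,0,-1],[0,0,-2],[0,0,-3],[0,0,-4],[0,0,-4]], "dr": [[0,0,0],[0,0,0],[0,0,0],[0,0,0],[0,0,0]], "grip": [1,1,1,1,1]}}

```text
time: 11.0
position: [0.6027, -0.2003, 0.1249]
tool_rot: [-0.506, -3.1, -0.0]
force: [0.4, -0.2, -5.9]
grip_width: 0.552
```

Emit:
{"fn": "jog_arm", "kwargs": {"offset": [[0,0,-1],[0,0,-2],[0,0,-3],[0,0,-3]], "dr": [[0,0,0],[0,0,0],[0,0,0],[0,0,0]], "grip": [1,1,1,1]}}

```text
time: 11.4
position: [0.6026, -0.2003, 0.1218]
tool_rot: [-0.506, -3.1, -0.0]
force: [0.1, 0.4, -5.6]
grip_width: 0.556
```

Emit:
{"fn": "jog_arm", "kwargs": {"offset": [[0,0,-1],[0,0,-2],[0,0,-3],[0,0,-3]], "dr": [[0,0,0],[0,0,0],[0,0,0],[0,0,0]], "grip": [1,1,1,1]}}

```text
time: 11.8
position: [0.6026, -0.2003, 0.1188]
tool_rot: [-0.506, -3.1, -0.0]
force: [-0.3, -0.4, -5.7]
grip_width: 0.552
```

Emit:
{"fn": "jog_arm", "kwargs": {"offset": [[0,0,-1],[0,0,-2],[0,0,-3],[0,0,-4],[0,0,-5],[0,0,-5]], "dr": [[0,0,0],[0,0,0],[0,0,0],[0,0,0],[0,0,0],[0,0,0]], "grip": [1,1,1,1,1,1]}}

```text
time: 12.4
position: [0.6026, -0.2003, 0.1139]
tool_rot: [-0.506, -3.1, -0.0]
force: [0.0, -0.3, -4.8]
grip_width: 0.554
```

Emit:
{"fn": "jog_arm", "kwargs": {"offset": [[0,0,-1],[0,0,-2],[0,0,-3],[0,0,-4],[0,0,-5],[0,0,-5]], "dr": [[0,0,0],[0,0,0],[0,0,0],[0,0,0],[0,0,0],[0,0,0]], "grip": [1,1,1,1,1,1]}}

```text
time: 13.0
position: [0.6026, -0.2003, 0.1088]
tool_rot: [-0.506, -3.1, -0.0]
force: [0.4, 0.1, -5.0]
grip_width: 0.557
```

Emit:
{"fn": "jog_arm", "kwargs": {"offset": [[0,0,-1],[0,0,-2],[0,0,-3],[0,0,-4],[0,0,-5],[0,0,-5]], "dr": [[0,0,0],[0,0,0],[0,0,0],[0,0,0],[0,0,0],[0,0,0]], "grip": [1,1,1,1,1,1]}}

```text
time: 13.6
position: [0.6026, -0.2004, 0.1039]
tool_rot: [-0.506, -3.1, -0.0]
force: [-0.2, 0.1, -5.2]
grip_width: 0.553
```

Emit:
{"fn": "jog_arm", "kwargs": {"offset": [[0,0,-0.7],[0,0,-1.4],[0,0,-2],[0,0,-2]], "dr": [[0,0,0],[0,0,0],[0,0,0],[0,0,0]], "grip": [1,1,1,1]}}

```text
time: 14.0
position: [0.6028, -0.2004, 0.1028]
tool_rot: [0.506, 3.1, -0.0]
force: [-1.2, 0.4, 1.3]
grip_width: 0.553
```

Ring contact came at TCP z ≈ 0.103, so home should be about 8 mm lower.

Emit:
{"fn": "jog_arm", "kwargs": {"offset": [[0,0,-0.7],[0,0,-1.4],[0,0,-2],[0,0,-2]], "dr": [[0,0,0],[0,0,0],[0,0,0],[0,0,0]], "grip": [1,1,1,1]}}

```text
time: 14.4
position: [0.6028, -0.2004, 0.1003]
tool_rot: [0.506, 3.1, -0.0]
force: [-3.1, 1.1, 3.8]
grip_width: 0.559
```

Emit:
{"fn": "jog_arm", "kwargs": {"offset": [[0,0,-0.7],[0,0,-1.4],[0,0,-2],[0,0,-2]], "dr": [[0,0,0],[0,0,0],[0,0,0],[0,0,0]], "grip": [1,1,1,1]}}

```text
time: 14.8
position: [0.6028, -0.2004, 0.0979]
tool_rot: [0.506, 3.1, 0.0]
force: [-1.7, 1.1, 2.2]
grip_width: 0.551
```

Emit:
{"fn": "jog_arm", "kwargs": {"offset": [[0,0,-0.7],[0,0,-1.4],[0,0,-2],[0,0,-2]], "dr": [[0,0,0],[0,0,0],[0,0,0],[0,0,0]], "grip": [1,1,1,1]}}

```text
time: 15.2
position: [0.6028, -0.2004, 0.0959]
tool_rot: [0.506, 3.1, 0.0]
force: [-1.6, 0.5, 2.8]
grip_width: 0.557
```

Emit:
{"fn": "jog_arm", "kwargs": {"offset": [[0,0,-0.5],[0,0,-1],[0,0,-1]], "dr": [[0,0,0],[0,0,0],[0,0,0]], "grip": [1,1,1]}}

```text
time: 15.5
position: [0.6028, -0.2004, 0.095]
tool_rot: [0.506, 3.1, 0.0]
force: [-1.8, 0.5, 1.5]
grip_width: 0.554
```

Emit:
{"fn": "jog_arm", "kwargs": {"offset": [[0,0,-0.5],[0,0,-1],[0,0,-1]], "dr": [[0,0,0],[0,0,0],[0,0,0]], "grip": [1,1,1]}}

```text
time: 15.8
position: [0.6029, -0.2004, 0.0948]
tool_rot: [0.506, 3.1, -0.0]
force: [-3.5, 0.7, 7.9]
grip_width: 0.556
```

Emit:
{"fn": "jog_arm", "kwargs": {"offset": [[0,0,-0.4],[0,0,-0.7],[0,0,-0.7]], "dr": [[0,0,0],[0,0,0],[0,0,0]], "grip": [1,1,1]}}

```text
time: 16.1
position: [0.6028, -0.2004, 0.0948]
tool_rot: [0.506, 3.1, -0.0]
force: [-4.2, 2.4, 11.8]
grip_width: 0.554
```

Seated: z holds firm at 0.0948, 8.2 mm below ring contact, while the force rises. I'll release, then go for the handle.

Emit:
{"fn": "jog_arm", "kwargs": {"offset": [[0,0,0],[0,0,0],[0,0,0],[0,0,0],[0,0,0],[0,0,10],[0,0,30],[0,0,60]], "dr": [[0,0,0],[0,0,0],[0,0,0],[0,0,0],[0,0,0],[0,0,0],[0,0,0],[0,0,0]], "grip": [0.8,0.4,0,0,0,0,0,0]}}

```text
time: 16.9
position: [0.6019, -0.2, 0.1529]
tool_rot: [-0.506, -3.097, -0.002]
force: [0.2, 0.1, 0.9]
grip_width: 1.0
```

Emit:
{"fn": "jog_arm", "kwargs": {"offset": [[0,0,40],[0,0,80],[0,0,100],[-38,13,100],[-76,25,100],[-76,25,100],[-76,25,100]], "dr": [[0,0,0],[0,0,0],[0,0,0],[0,0,0],[0,0,0],[0,0,0],[0,0,0]], "grip": [0,0,0,0.3,0.3,0.3,0.3]}}

```text
time: 17.6
position: [0.5267, -0.1754, 0.2547]
tool_rot: [0.506, 3.098, -0.001]
force: [1.1, 0.4, -0.0]
grip_width: 0.701
```

Run:
```python
from h import *
S=snap('scene');s=S['frame'];print(robot.read_state()['position'])
cv2.imwrite('pics/s6.png',cv2.resize(s[100:250,160:360],(800,600),interpolation=cv2.INTER_CUBIC)[:,:,::-1])
```

```text
[ 0.52753139 -0.17577152  0.25452494]
```

View pics/s6.png

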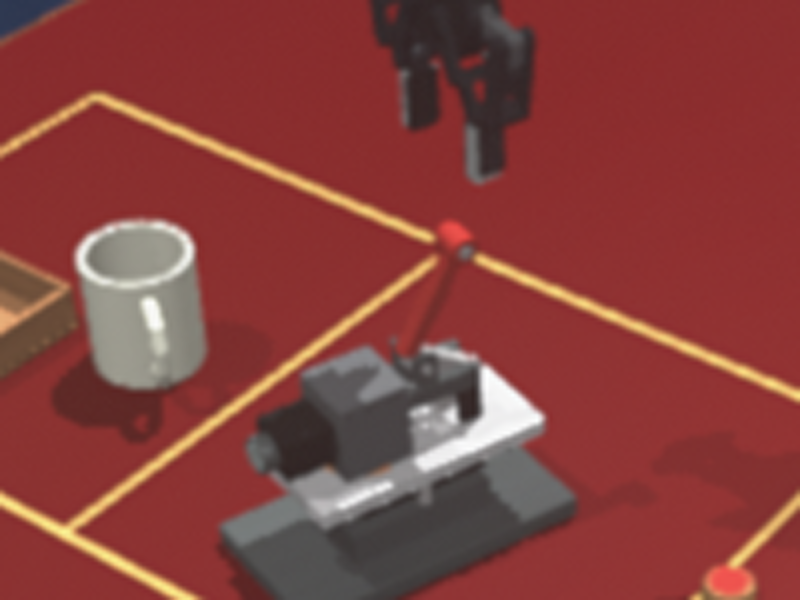

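The head sits flat on the plate, with the raised knob at crop (457,240) below the open fingers. I'll check its predicted position.

Run:
```python
from h import *
S=snap('scene')
for l in(.9,1.,1.1):
    r=-.042-.0764*np.cos(.105+l);k=[.5996+.948*r,-.1993-.318*r,.0768+.052+.0764*np.sin(.105+l)]
    print(l,np.round(k,4),(4*(proj(S,k)+.5-[160,100])-.5).round(0))
```

```text
0.9 [ 0.521  -0.1729  0.1933] [466. 244.]
1.0 [ 0.5273 -0.175   0.1971] [456. 242.]
1.1 [ 0.5339 -0.1773  0.2001] [446. 242.]
```

Emit:
{"fn": "jog_arm", "kwargs": {"offset": [[0,0,-25],[0,0,-55],[0,0,-70],[0,0,-76],[0,0,-76],[0,0,-76],[0,0,-76],[0,0,-76]], "dr": [[0,0,0],[0,0,0],[0,0,0],[0,0,0],[0,0,0],[0,0,0],[0,0,0],[0,0,0]], "grip": [0.3,0.3,0.3,0.3,1,1,1,1]}}

```text
time: 18.5
position: [0.5274, -0.1755, 0.1784]
tool_rot: [0.506, 3.098, -0.0]
force: [0.7, 1.0, 2.5]
grip_width: 0.246
```

Emit:
{"fn": "jog_arm", "kwargs": {"offset": [[-7.8,2.6,-4.9],[-15,5,-10.6],[-21.4,7.2,-17.4],[-27,9.1,-24.8],[-31.8,10.7,-33],[-35.4,11.9,-41.7],[-38.4,12.9,-52.7],[-38.4,12.9,-52.7]], "dr": [[0,0,0],[0,0,0],[0,0,0],[0,0,0],[0,0,0],[0,0,0],[0,0,0],[0,0,0]], "grip": [1,1,1,1,1,1,1,1]}}

```text
time: 19.3
position: [0.4875, -0.1623, 0.1228]
tool_rot: [-0.506, -3.098, -0.001]
force: [-2.6, 1.6, -0.9]
grip_width: 0.248
```

Emit:
{"fn": "jog_arm", "kwargs": {"offset": [[-0.5,0.2,-3],[-0.8,0.3,-6],[-1,0.4,-7.6],[-1,0.4,-7.6]], "dr": [[0,0,0],[0,0,0],[0,0,0],[0,0,0]], "grip": [1,1,1,1]}}

```text
time: 19.7
position: [0.4872, -0.1621, 0.1173]
tool_rot: [-0.506, -3.1, -0.0]
force: [-3.9, 3.0, 3.7]
grip_width: 0.242
```

Emit:
{"fn": "jog_arm", "kwargs": {"offset": [[0.5,0,-0.6],[0.5,0,-1.2],[0.5,0,-1.2]], "dr": [[0,0,0],[0,0,0],[0,0,0]], "grip": [1,1,1]}}

```text
time: 20.0
position: [0.4872, -0.162, 0.1168]
tool_rot: [-0.506, -3.1, 0.0]
force: [-8.2, 3.1, 10.7]
grip_width: 0.249
```

The handle is at its hard stop. I'll release, retreat and look.

Emit:
{"fn": "jog_arm", "kwargs": {"offset": [[0,0,0],[0,0,0],[0,0,0],[0,0,0],[0,0,20],[0,0,60],[0,0,100],[0,0,130]], "dr": [[0,0,0],[0,0,0],[0,0,0],[0,0,0],[0,0,0],[0,0,0],[0,0,0],[0,0,0]], "grip": [0.7,0.4,0.3,0.3,0.3,0.3,0.3,0.3]}}

```text
time: 20.8
position: [0.4884, -0.1624, 0.2483]
tool_rot: [0.506, 3.098, -0.001]
force: [0.2, -0.3, -0.2]
grip_width: 0.7
```

Emit:
{"fn": "jog_arm", "kwargs": {"offset": [[-30,30,0],[-60,70,0],[-90,110,0],[-100,150,0],[-100,190,0],[-100,220,0],[-100,220,0]], "dr": [[0,0,0],[0,0,0],[0,0,0],[0,0,0],[0,0,0],[0,0,0],[0,0,0]], "grip": [0.3,0.3,0.3,0.3,0.3,0.3,0.3]}}

```text
time: 21.5
position: [0.3876, 0.0606, 0.2461]
tool_rot: [0.5, 3.101, 0.002]
force: [0.2, -0.6, -0.4]
grip_width: 0.699
```

Run:
```python
from h import *
S=snap('scene');T=snap('top');print(robot.read_state()['position'],robot.read_state()['force'])
f=lambda i,x,y,w,h:cv2.resize(i[y:y+h,x:x+w],(400,300),interpolation=cv2.INTER_CUBIC)
a=np.hstack([f(S['frame'],205,150,120,90),f(T['frame'],345,217,100,75)])
cv2.imwrite('pics/e.png',a[:,:,::-1])
for l in(0,.1,.2):
    r=-.042-.0764*np.cos(.105+l);k=[.5996+.948*r,-.1993-.318*r,.0768+.052+.0764*np.sin(.105+l)]
    print(l,((proj(S,k)+.5-[205,150])/.3-.5).round(0),((proj(T,k)+.5-[345,217])*4-.5).round(0))
```

```text
[0.38790175 0.05824534 0.24590777] [ 0.9050815   0.27811921 -0.05765843]
0 [280.  85.] [152. 255.]
0.1 [279.  77.] [154. 252.]
0.2 [276.  70.] [157. 248.]
```

View pics/e.png

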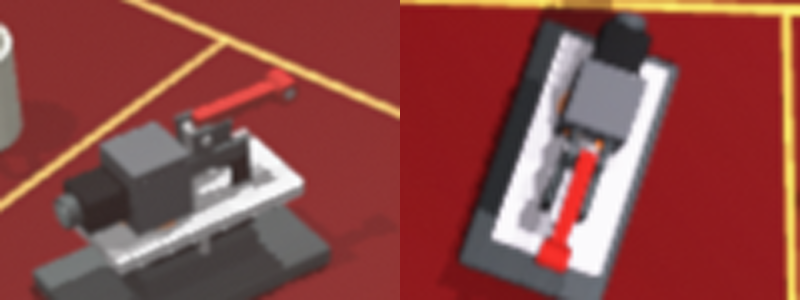

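The knob is at scene crop (281,85) and top crop (151,255), matching the prediction for lever = 0, and the head is aligned with the plate. I'll hand in.

```bash
python3 -c "
from bench import sign_off
print(sign_off())"
```

```text
the job is handed in; nothing more can be done
None
```

The board camera is on its mount with the red handle locked down. I handed the job in with the robot clock at about 21.6 s; the sign-off reports no verdict.

- **Handle raised:** I pinched the knob and swung the handle up to about 1.0 rad.
- **Head seated:** I gripped the housing, turned it to the mount's heading and lowered it over the ball. The ring was touched at tool height 0.103 m. The head stopped firmly 8.2 mm lower, at 0.0948 m, matching the ring's 8 mm of travel. The highest press I read, counting the camera's weight, was about 18 N.
- **Handle locked:** I swung the knob down until it met a firm stop at about 11 N, then let go and moved the arm clear.

**Last checks:** In the final pictures the knob lies within about 1 crop pixel of its predicted locked position in both views. The head looks flat on the plate and in line with it.

**What I could not check or did not settle:**
- In the top view the wrist hid the head during lowering, so I relied on the scene camera and the force readings.
- Separate fits of the ball's position and the plate's height differed by 2 to 3 mm. There was no sideways force as the ball went in, and only up to about 4 N while pressing home.
- I did not re-measure the game pieces, flask or mug. The arm was routed clear of them and no unexpected contact force showed.

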